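# Load the shaker and shut its keeper bar

## Robot

A 6-joint arm with a two-finger parallel gripper is mounted at the origin on a cart in front of the work surface, level with it; the furniture and walls round the work are solid. World frame = base frame: x ahead of the robot, y to its left, z up, the work surface at z = 0. Lengths are in m, angles in degrees, forces in N, time in s.
With the tool pointing down it reaches from about 0.325 to 0.775 m from the base axis. Payload 5.5 kg.
Tool frame: the origin (TCP) lies at the very end of the fingers, on their centre line; the grasp point (between the pads) lies 19 mm behind it; z points along the fingers, y is the direction in which the jaws open and shut (so a half turn about z gives the same grasp; the last joint's range is limited). The gripper opens to 85 mm and grips with 20 to 120 N. Pads are 22 mm wide; open, the fingers measure 114 mm over their backs; the gripper's body (76 mm by 85 mm) begins 54 mm behind the grasp point. The pads swing forward as they close: fully open they stand 13 mm farther back than shut.
Start: joints at [72.955, 5.22, 70.514, -0, 104.267, -3.249], TCP at [0.143, 0.583, 0.231] pointing down, gripper open.
Joint ranges: [-164.24, 164.24], [-49.07, 125.15], [9.68, 141.18], [-86.29, 266.29], [3.28, 154.24], [-151.56, 151.56]. Speed limits (degrees/s): [147.25, 147.25, 172.46, 180, 180, 180].

## Interface

Orientations are given as [roll, pitch, yaw] about the fixed x, y, z axes, in that order (R = Rz(yaw) Ry(pitch) Rx(roll)).
In Python, from plant import ctrl gives the robot as it stands.
- The arm moves only by the shell command python3 -m jog 'ROWS' [FORCE]. ROWS is JSON, a list of rows, each a list of 7 numbers: the shift along the tool's x, y, z in cm, then the turn, a rotation vector about the tool's x, y, z in degrees, then the opening in per cent of the stroke, from 0 (shut) to 100 (fully open). In form: [[dx, dy, dz, ax, ay, az, grip], ...]. A call has 1 to 12 rows; each row is the pose to reach, as a shift and turn from the pose measured when the call began, along the tool's axes at that moment; what a row does not reach only later rows make up. A row lasts 1/12 s, in which the tool goes at most 41.7 mm and 7.16 degrees, less where a joint would pass 70% of its speed; a pose out of reach is approached as far as the arm can. A call with a gripper value outside its range is refused whole. The fingers move at their own pace and stop on an object; FORCE is the grip in N (left out, the last holds). Time passes only in rows, so rows that repeat a pose let the fingers close. It gives the time, the measured TCP pose, the force and the opening at its end, in the units of the state.
- ctrl.get_obs(): the state, without advancing time (a new reading comes with each control period).
- ctrl.capture(name): name is "scene" or "top"; returns the picture (480x640x3 uint8, red, green, blue); there is no depth.
- ctrl.camera_info(name): a dict with "mtx" (3x3 intrinsics, pixels), "D" ([k1, k2, p1, p2, k3] as OpenCV has them; the pictures are not rectified), "position" and "attitude" of the camera in the world. Camera axes: x right, y up, looking along -z (the intrinsics and any distortion apply to the point x, -y, -z); pixel columns grow to the right and rows downward; lengths in m; the calibration is good to about 2 mm. A picture is of the moment at which its call begins. camera_info takes no time and is no camera call.
- ctrl.close_job(): hands the job in, once; it reports no verdict.
Trained networks look in the newest picture that a camera, given by its name, has taken for a name from the list of things; names that differ only in an ending like _2 or _b are one class to them, and where a whole thing is asked for, a point or a joint stands for the part that bears it (a point fixed in the world has none). Each returns a list of dicts, best first, with "conf" (0 to 1); they miss things now and then, are a little off and sometimes report something else, mostly with a low value. They report only what shows in the picture. A call takes as long as a camera call.
- ctrl.recognise(camera, name): "rect" ([left, top, width, height] in pixels, round what is visible of it).
- ctrl.mark_of(camera, name): "centre" ([row, column] in pixels: a listed point, or the origin of a listed thing).
The state is a dict: "time": time; "joints": joint angles; "qd": joint speeds; "joint_torque": joint torques, N m; "eef_pos": TCP position; "orientation": TCP orientation; "ft_force": force on the tool from outside, world axes, zero at the start; "ft_torque": the same for the moment, N m; "finger_gap": finger opening in m.
Only numpy, scipy, OpenCV 4.12 (cv2) and the standard library are available. Lean on these libraries where they do the work, as an engineer would, in place of code of your own. Each camera call takes 0.05 s, during which the arm holds its last target.

## Task

Stand the small brown bottle (not the taller one) upright on the shaker platform, in the bay between the two low lugs and next to the rail, and let go of it. Then push the free end of the keeper bar round on its pin until the bar is fully home against its stop, so that the bottle is shut in and still upright. Leave the other things on the bench where they are.

Things in the scene. Friction and masses are not known exactly. Their poses are not given: they have to be found in the camera images.
- bottle_center (a point): centre, half-way up, of the small brown bottle with a white cap: 50 mm diameter body, 105 mm tall, 0.18 kg before variation; the straight body wall runs from about 5 to 65 mm above its underside, above which it narrows to the cap. Axes: z up along the bottle. It starts upright on the bench; it can be gripped across the body from above.
- shaker: small fixed bench shaker, 200 mm (own x) by 130 mm (own y), black platform top 45 mm above the bench. Origin: centre of its underside; own -x its front with the dial, own +y the side with the steel rail (inner face at own y +55 mm, top 34 mm above the platform). Two grey lugs 12 mm high, inner faces at own x -35 and +35 mm, own y +16 to +52 mm, bound the bay's ends.
- bay (a point): point on the platform top where the middle of the bottle's underside belongs (own x 0, own y +27 mm of the shaker); the bottle has about 10 mm play each way along own x; with the bar home it has about 8 mm play along own y (22 to 30 mm). A bottle that stands a little too far out is slid in by the bar. Axes as the shaker's.
- bar_pivot (a point): axis of the fixed vertical pin that the keeper bar turns on (own x +80, own y -9 mm of the shaker), at the bar's mid-height, 66 mm above the bench.
- bar_post (a point): push post on the bar's free end, 160 mm from the pin axis: 14 mm round steel post with an 18 mm black cap, from 59 to 99 mm above the bench; this point is on its axis, 81 mm up. The bar is 12 mm wide, 59 to 73 mm above the bench. Axes turn with the bar: it runs from pin to post along own -x; pushing the post towards own +y closes it.
- keeper_bar (a joint): angle of the keeper bar in rad: 0 home against the rubber-sleeved stop post (bar parallel to the rail, across the open side of the bay, free end at the front), grows to 1.4 as the bar swings outward (anticlockwise from above). About 0.1 N m of friction: it stays where it is left.
- tall_bottle: taller brown bottle with a black cap, 60 mm diameter, 128 mm tall, not to be used; a bystander, loose; origin at the centre of its underside.
- dish: petri dish, 58 mm diameter, 15 mm high; a bystander, loose; origin at the centre of its underside.
- counter: round hand tally counter, 53x68x21 mm; a bystander, loose; origin at the centre of its underside.
- tape: roll of pale tape, 62 mm diameter, 19 mm high; a bystander, loose; origin at the centre of its underside.
- jar: glass staining jar, 48x56 mm, 106 mm tall, behind the shaker; a bystander, loose; origin at the centre of its underside.

How it is judged:
By the outcome, as a careful person would: the job done as asked, in the order asked, and still so for the second after the job is handed in, with the robot touching nothing.
It also fails if it takes over 54 s, if anything falls off the work surface, if the arm or the gripper's body presses on something with over 40 N, if the wrist force passes 120 N, or if a joint passes its speed limit or range.

## Working session

There is one attempt and no reset: what is moved stays moved. The work goes in short steps, Python scripts to look and compute and a shell command to move; the robot and the scene stay as the last step left them, time stands still between calls to the robot, and variables do not carry over. Pictures are saved under pics/ and viewed, and the job is handed in when it is done.

```bash
ls; mkdir -p pics; python3 - <<'E'
from plant import ctrl
import cv2
for n in("scene","top"):
    im=ctrl.capture(n); cv2.imwrite(f"pics/{n}0.png",im[:,:,::-1]); print(ctrl.camera_info(n))
    for t in("bottle_center","shaker","bay","bar_pivot","bar_post","tall_bottle","dish","counter","tape","jar"):
        try: print(n,t,[( [round(x) for x in d["centre"]],round(d["conf"],2)) for d in ctrl.mark_of(n,t)][:3])
        except Exception as e: print(t,e)
print(ctrl.get_obs())
E
```

```text
pics
{'mtx': array([[586.13868406,   0.        , 323.44153   ],
       [  0.        , 586.13868406, 233.59698044],
       [  0.        ,   0.        ,   1.        ]]), 'D': array([-0.11658499,  0.        ,  0.        ,  0.        ,  0.        ]), 'position': array([-0.28625041, -0.73640794,  1.07700877]), 'attitude': array([ 43.76757553,  -0.79444364, -54.91868367])}
scene bottle_center [([289, 363], 0.8), ([209, 314], 0.18)]
scene shaker [([217, 259], 0.61)]
scene bay [([200, 246], 0.78)]
scene bar_pivot [([178, 276], 0.62)]
scene bar_post [([210, 316], 0.87), ([288, 360], 0.74)]
scene tall_bottle [([289, 413], 0.85)]
scene dish []
scene counter [([226, 177], 0.67), ([209, 313], 0.45)]
scene tape [([310, 462], 0.8)]
scene jar [([189, 280], 0.73)]
{'mtx': array([[550.89564548,   0.        , 315.1378992 ],
       [  0.        , 550.89564548, 241.31831691],
       [  0.        ,   0.        ,   1.        ]]), 'D': array([-0.10188484,  0.        ,  0.        ,  0.        ,  0.        ]), 'position': array([ 0.36281664, -0.18109565,  1.24086954]), 'attitude': array([  7.10060721,  -1.074
[... 314 characters left out ...]
, 0.63)]
top jar [([190, 212], 0.94)]
{'time': 1.1, 'joints': array([ 7.29530045e+01,  5.21930233e+00,  7.05139358e+01,  6.96915960e-04,
        1.04266924e+02, -3.24923139e+00]), 'qd': array([-0.00676863, -0.01329023, -0.0020426 ,  0.05781432, -0.03402108,
        0.09046483]), 'joint_torque': array([-3.46974557e-04, -4.58507037e+01, -4.18080389e+01, -3.06031225e-04,
        1.55484784e-03,  1.07547405e-05]), 'eef_pos': array([0.14310468, 0.58269774, 0.23127861]), 'orientation': array([-1.79999876e+02, -6.83545202e-04,  1.66202408e+02]), 'ft_force': array([-0.23924064,  0.00603643,  0.53342094]), 'ft_torque': array([ 0.04547357, -0.02975864,  0.01420024]), 'finger_gap': 0.08544230086526174}
```

View pics/top0.png

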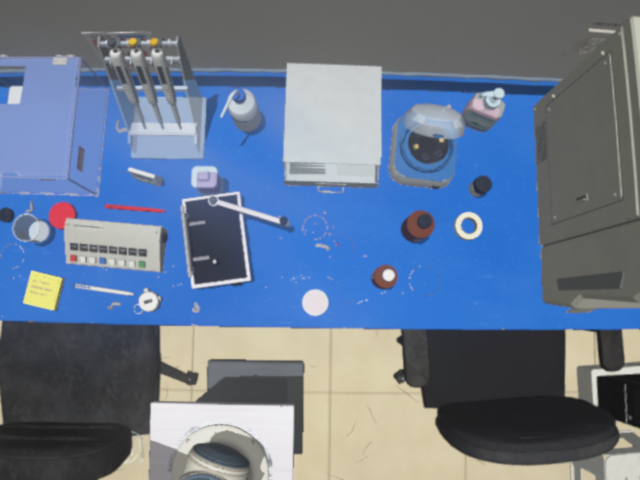

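View pics/scene0.png

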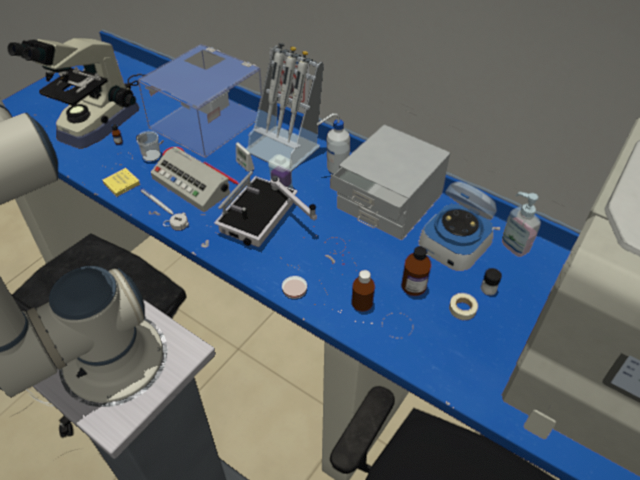

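```bash
cat > h.py <<'E'
import numpy as np,cv2
from scipy.spatial.transform import Rotation as R
from plant import ctrl
def ray(cam,rc):
    i=ctrl.camera_info(cam); r,c=rc
    p=cv2.undistortPoints(np.array([[[c,r]]],float),i["mtx"],i["D"])[0,0]
    d=R.from_euler('xyz',i["attitude"],degrees=True).as_matrix()@np.array([p[0],-p[1],-1])
    return np.array(i["position"]),d
def atz(cam,rc,z):
    o,d=ray(cam,rc); return o+d*(z-o[2])/d[2]
def proj(cam,P):
    i=ctrl.camera_info(cam); M=R.from_euler('xyz',i["attitude"],degrees=True).as_matrix()
    q=(np.atleast_2d(P)-i["position"])@M; q=q*[1,-1,-1]
    return cv2.projectPoints(q,np.zeros(3),np.zeros(3),i["mtx"],i["D"])[0][:,0]
E
python3 - <<'E'
from h import *
np.set_printoptions(precision=4,suppress=True)
Z=dict(bottle_center=.0525,shaker=0,bay=.045,bar_pivot=.066,bar_post=.081,tall_bottle=0,dish=0,counter=0,tape=0,jar=0)
for t,z in Z.items():
    for n in("scene","top"):
        for d in ctrl.mark_of(n,t)[:2]: print(t,n,round(d["conf"],2),np.round(d["centre"],1),atz(n,d["centre"],z)[:2])
im=cv2.imread("pics/top0.png"); cv2.imwrite("pics/topz.png",cv2.resize(im[170:320,130:430],None,fx=2.6,fy=2.6,interpolation=cv2.INTER_CUBIC))
im=cv2.imread("pics/scene0.png"); cv2.imwrite("pics/scenez.png",cv2.resize(im[140:320,170:440],None,fx=2.9,fy=2.9,interpolation=cv2.INTER_CUBIC))
E
```

```text
bottle_center scene 0.8 [288.9 363. ] [ 0.4371 -0.3533]
bottle_center scene 0.18 [209.2 314.5] [ 0.5816 -0.1167]
bottle_center top 0.63 [271.7 386.4] [ 0.4476 -0.3567]
shaker scene 0.61 [216.6 258.7] [0.5178 0.017 ]
shaker top 0.79 [240.8 220.3] [0.515  0.0134]
bay scene 0.78 [200.5 245.8] [0.5105 0.0502]
bar_pivot scene 0.62 [178.  276.3] [0.6074 0.0255]
bar_pivot top 0.86 [202.9 212.6] [0.5895 0.023 ]
bar_pivot top 0.51 [275.6 387.6] [ 0.4383 -0.3573]
bar_post scene 0.87 [210.1 316.1] [ 0.5571 -0.139 ]
bar_post scene 0.74 [287.9 360.3] [ 0.4159 -0.3577]
bar_post top 0.91 [219.9 283.7] [ 0.5524 -0.1328]
tall_bottle scene 0.85 [288.8 413.1] [ 0.5431 -0.4296]
tall_bottle top 0.84 [231.  412.7] [ 0.5456 -0.425 ]
dish top 0.85 [304.7 318.4] [ 0.3748 -0.2115]
counter scene 0.67 [225.8 176.8] [0.3675 0.1677]
counter scene 0.45 [209.4 313.4] [ 0.6237 -0.0831]
counter top 0.8 [302.2 146. ] [0.3727 0.1767]
tape scene 0.8 [309.5 462.1] [ 0.5556 -0.5515]
tape top 0.63 [223.7 465. ] [ 0.5651 -0.5474]
jar scene 0.73 [188.7 280.5] [0.6373 0.0381]
jar top 0.94 [189.8 212.1] [0.6328 0.0369]
```

View pics/topz.png

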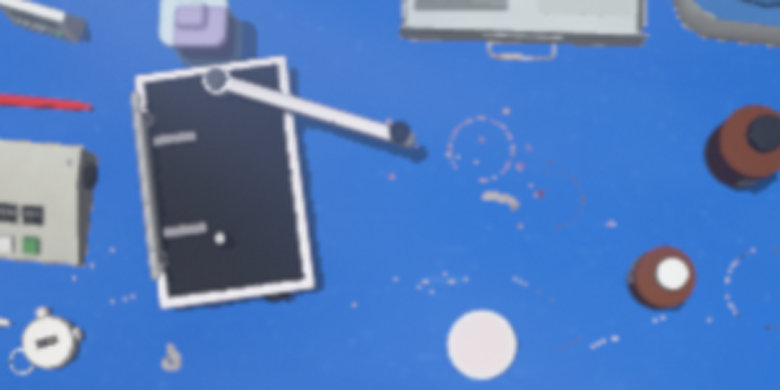

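View pics/scenez.png

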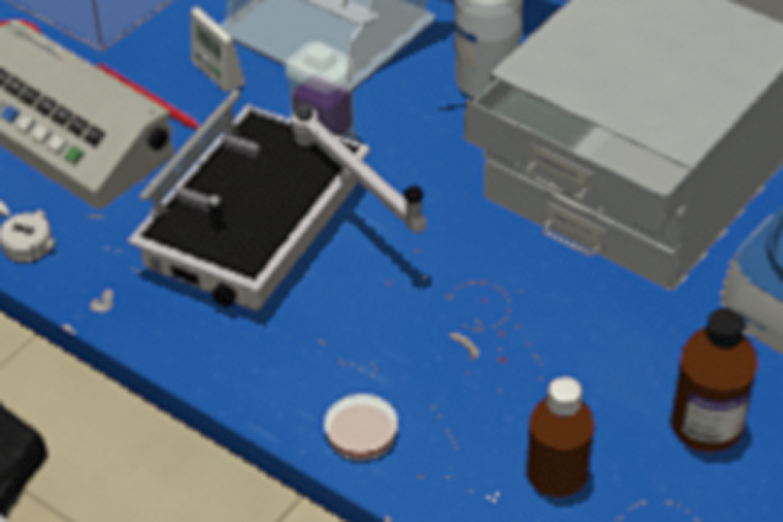

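```bash
python3 - <<'E'
from h import *
np.set_printoptions(precision=4,suppress=True)
def t(c,z,s=2.6,o=(130,170),cam="top"): return atz(cam,(c[1]/s+o[1],c[0]/s+o[0]),z)[:2]
T=[t(c,.045) for c in((137,75),(285,58),(313,288),(162,307))]
S=[t(c,.045,2.9,(170,140),"scene") for c in((248,105),(368,150),(259,280),(133,240))]
for C in(T,S):
    print(np.array(C), np.mean(C,0),[np.linalg.norm(C[i]-C[(i+1)%4]) for i in range(4)])
    u=(C[0]+C[1]-C[2]-C[3]);v=(C[0]+C[3]-C[1]-C[2]); print(np.degrees(np.arctan2(u[1],u[0])),np.degrees(np.arctan2(-v[0],v[1])))
    print()
print("post cap top", t((400,131),.099), t((414,194),.099,2.9,(170,140),"scene"))
print("pivot top", t((216,80),.075), t((306,114),.075,2.9,(170,140),"scene"))
print("bottle cap", t((672,272),.105), t((565,384),.105,2.9,(170,140),"scene"))
print("stop top", t((219,238),.08), t((214,201),.08,2.9,(170,140),"scene"))
print("tall cap", t((768,132),.128), t((726,320),.128,2.9,(170,140),"scene"))
print("jar", t((197,15),.106), t((318,57),.106,2.9,(170,140),"scene"))
E
```

```text
[[ 0.6016  0.0935]
 [ 0.6184 -0.0323]
 [ 0.4234 -0.0622]
 [ 0.4051  0.0636]] [0.5121 0.0157] [np.float64(0.1269722301929377), np.float64(0.19723541269547135), np.float64(0.12705516107459336), np.float64(0.19868851262911996)]
8.683388980849928 7.9454186073749264

[[ 0.599   0.0913]
 [ 0.6145 -0.0364]
 [ 0.4318 -0.0595]
 [ 0.405   0.0581]] [0.5126 0.0134] [np.float64(0.12860532579958123), np.float64(0.18416544871489443), np.float64(0.12066553999676571), np.float64(0.19677430540197105)]
8.508268613432456 9.781365389668489

post cap top [ 0.5485 -0.1339] [ 0.5462 -0.1368]
pivot top [0.5924 0.0206] [0.5942 0.0172]
bottle cap [ 0.4379 -0.3532] [ 0.4407 -0.3518]
stop top [0.4608 0.0121] [0.4564 0.007 ]
tall cap [ 0.5486 -0.4265] [ 0.5482 -0.4265]
jar [0.6398 0.033 ] [0.6346 0.0337]
```

```bash
cat > w.py <<'E'
import sys
from h import *
# usage: w.py x y z yaw  [x y z yaw ...]: targets -> rows
o=ctrl.get_obs(); p=np.array(o["eef_pos"]); M=R.from_euler('xyz',o["orientation"],degrees=True)
a=list(map(float,sys.argv[1:]))
print("t",round(o["time"],2),"pos",np.round(p,4),"rpy",np.round(o["orientation"],2),"gap",round(o["finger_gap"],4),"F",np.round(o["ft_force"],1))
for i in range(0,len(a),4):
    d=M.inv().apply(np.array(a[i:i+3])-p)*100
    rv=(M.inv()*R.from_euler('xyz',[180,0,a[i+3]],degrees=True)).as_rotvec(degrees=True)
    print(np.round(d,2),np.round(rv,2))
E
python3 w.py .46 .2 .25 98.4 .439 -.353 .22 98.4
```

```text
t 2.1 pos [0.1431 0.5827 0.2313] rpy [-180.    -0.   166.2] gap 0.0851 F [-0.2 -0.7 -0.3]
[-39.91 -29.61  -1.87] [-0.   0.  67.8]
[-51.05 -83.81   1.13] [-0.   0.  67.8]
```

```bash
python3 -m jog '[[-40,-29.6,-1.9,0,0,67.8,100],[-40,-29.6,-1.9,0,0,67.8,100],[-40,-29.6,-1.9,0,0,67.8,100],[-40,-29.6,-1.9,0,0,67.8,100],[-40,-29.6,-1.9,0,0,67.8,100],[-40,-29.6,-1.9,0,0,67.8,100],[-40,-29.6,-1.9,0,0,67.8,100],[-40,-29.6,-1.9,0,0,67.8,100],[-40,-29.6,-1.9,0,0,67.8,100],[-40,-29.6,-1.9,0,0,67.8,100],[-40,-29.6,-1.9,0,0,67.8,100],[-40,-29.6,-1.9,0,0,67.8,100]]' 40; python3 w.py .439 -.353 .20 98.4
```

```text
time: 3.1
eef_pos: [0.462, 0.1978, 0.2507]
orientation: [179.9, -0.0, 98.4]
ft_force: [-0.3, 1.7, -0.3]
finger_gap: 0.0853
t 3.1 pos [0.462  0.1978 0.2507] rpy [ 1.7995e+02 -1.0000e-02  9.8370e+01] gap 0.0853 F [-0.3  1.7 -0.3]
[-54.16 -10.3    5.05] [ 0.05 -0.01 -0.03]
```

```bash
python3 -m jog '[[-54.1,-10.3,5,0,0,0,100],[-54.1,-10.3,5,0,0,0,100],[-54.1,-10.3,5,0,0,0,100],[-54.1,-10.3,5,0,0,0,100],[-54.1,-10.3,5,0,0,0,100],[-54.1,-10.3,5,0,0,0,100],[-54.1,-10.3,5,0,0,0,100],[-54.1,-10.3,5,0,0,0,100],[-54.1,-10.3,5,0,0,0,100],[-54.1,-10.3,5,0,0,0,100],[-54.1,-10.3,5,0,0,0,100],[-54.1,-10.3,5,0,0,0,100]]'; python3 -m jog '[[0,0,0,0,0,0,100]]'; python3 w.py .439 -.353 .15 98.4; python3 - <<'E'
from h import *
im=ctrl.capture("scene"); cv2.imwrite("pics/s1.png",cv2.resize(im[150:390,250:570,::-1],None,fx=2.5,fy=2.5))
E
```

```text
time: 4.1
eef_pos: [0.4405, -0.2999, 0.2055]
orientation: [179.9, 0.0, 98.3]
ft_force: [0.5, 0.0, 0.6]
finger_gap: 0.0855
time: 4.18
eef_pos: [0.4386, -0.3057, 0.2033]
orientation: [-179.9, 0.1, 98.0]
ft_force: [-0.1, 1.2, -1.2]
finger_gap: 0.0854
t 4.18 pos [ 0.4386 -0.3057  0.2033] rpy [-1.799e+02  5.000e-02  9.800e+01] gap 0.0854 F [-0.1  1.2 -1.2]
[-4.68 -0.61  5.33] [-0.1   0.05 -0.4 ]
```

View pics/s1.png

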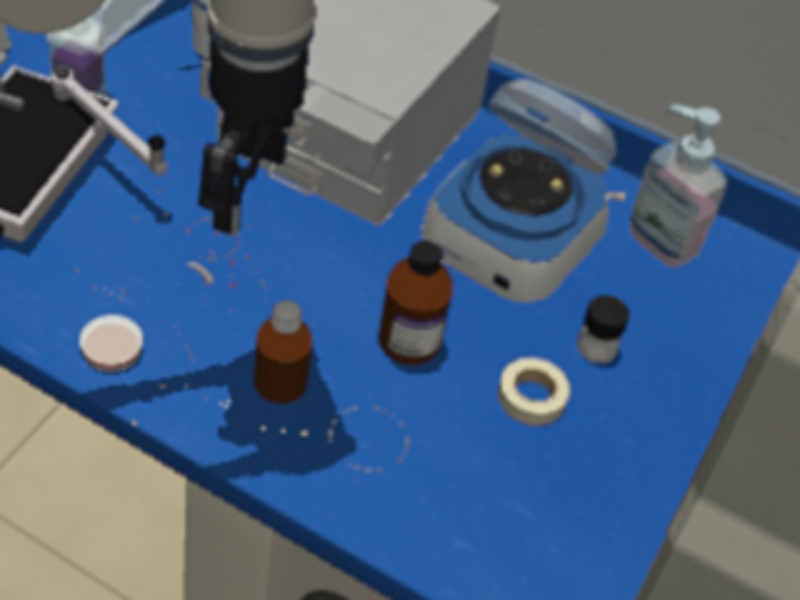

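```bash
python3 -m jog '[[-4.7,-0.6,4.5,0,0,-0.4,100],[-4.7,-0.6,5.3,0,0,-0.4,100],[-4.7,-0.6,5.3,0,0,-0.4,100],[-4.7,-0.6,5.3,0,0,-0.4,100]]'; python3 w.py .4393 -.3525 .038 98.4; python3 - <<'E'
from h import *
im=ctrl.capture("scene"); cv2.imwrite("pics/s2.png",cv2.resize(im[150:390,250:570,::-1],None,fx=2.5,fy=2.5))
E
```

```text
time: 4.57
eef_pos: [0.4391, -0.3495, 0.149]
orientation: [-179.8, -0.3, 98.4]
ft_force: [-0.5, 0.1, 0.3]
finger_gap: 0.0855
t 4.57 pos [ 0.4391 -0.3495  0.149 ] rpy [-179.82   -0.26   98.42] gap 0.0855 F [-0.5  0.1  0.3]
[-3.50e-01  1.00e-02  1.11e+01] [-0.18 -0.26  0.02]
```

View pics/s2.png

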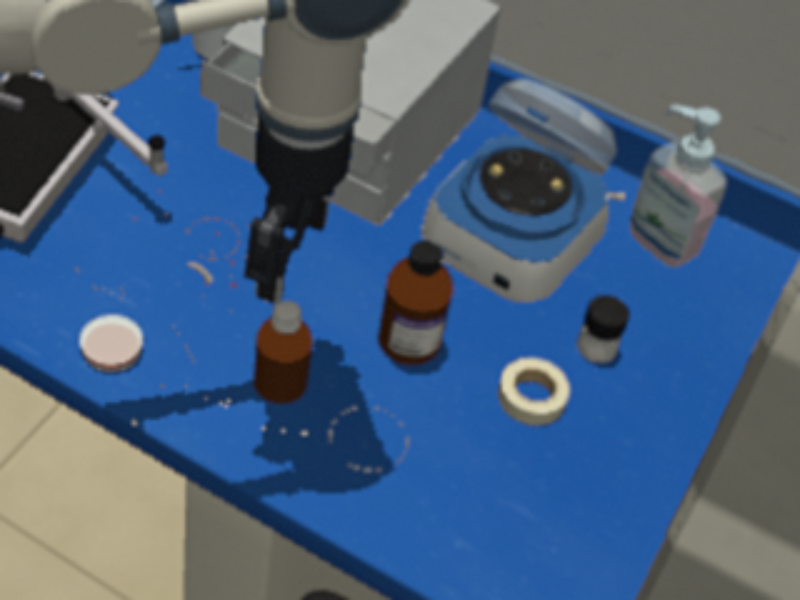

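```bash
python3 -m jog '[[-0.35,0,3,0,0,0,100],[-0.35,0,6,-0.2,-0.3,0,100],[-0.35,0,8.5,-0.2,-0.3,0,100],[-0.35,0,10.2,-0.2,-0.3,0,100],[-0.35,0,11.1,-0.2,-0.3,0,100],[-0.35,0,11.1,-0.2,-0.3,0,100],[-0.35,0,11.1,-0.2,-0.3,0,100]]'; python3 -m jog '[[0,0,0,0,0,0,40],[0,0,0,0,0,0,40],[0,0,0,0,0,0,40],[0,0,0,0,0,0,40],[0,0,0,0,0,0,40],[0,0,0,0,0,0,40],[0,0,0,0,0,0,40],[0,0,0,0,0,0,40]]' 40; python3 w.py .4393 -.3525 .038 98.4
```

```text
time: 5.2
eef_pos: [0.4413, -0.3526, 0.042]
orientation: [179.8, 0.3, 98.5]
ft_force: [0.4, 0.1, -0.0]
finger_gap: 0.0851
time: 5.87
eef_pos: [0.4418, -0.3537, 0.0445]
orientation: [179.7, 0.5, 98.5]
ft_force: [-2.4, -0.1, 5.9]
finger_gap: 0.0495
t 5.87 pos [ 0.4418 -0.3537  0.0445] rpy [179.66   0.46  98.51] gap 0.0495 F [-2.4 -0.1  5.9]
[ 0.16 -0.23  0.64] [0.34 0.46 0.11]
```

```bash
python3 -m jog '[[0,0,0,0,0,0,75],[0,0,0,0,0,0,75],[0,0,0,0,0,0,75],[0,0,0.3,0.3,0.5,0,75],[0.1,-0.2,0.7,0.3,0.5,0,75],[0.1,-0.2,0.7,0.3,0.5,0,75],[0.1,-0.2,0.7,0.3,0.5,0,75],[0.1,-0.2,0.7,0.3,0.5,0,75]]';python3 w.py .4405 -.3525 .037 98.4
```

```text
time: 6.53
eef_pos: [0.4396, -0.3529, 0.0371]
orientation: [180.0, -0.1, 98.5]
ft_force: [0.1, -0.3, 0.2]
finger_gap: 0.0639
t 6.53 pos [ 0.4396 -0.3529  0.0371] rpy [ 1.7998e+02 -7.0000e-02  9.8510e+01] gap 0.0639 F [ 0.1 -0.3  0.2]
[0.03 0.1  0.01] [ 0.02 -0.07  0.11]
```

```bash
python3 -m jog '[[0,0,0,0,0,0,45],[0,0,0,0,0,0,45],[0,0,0,0,0,0,40],[0,0,0,0,0,0,40],[0,0,0,0,0,0,40],[0,0,0,0,0,0,40]]' 40; python3 w.py .4405 -.3525 .17 98.4;python3 - <<'E'
from h import *
im=ctrl.capture("scene"); cv2.imwrite("pics/s3.png",cv2.resize(im[150:390,250:570,::-1],None,fx=2.5,fy=2.5))
E
```

```text
time: 7.03
eef_pos: [0.4396, -0.3531, 0.0375]
orientation: [180.0, -0.0, 98.5]
ft_force: [-1.7, 0.2, 3.6]
finger_gap: 0.0487
t 7.03 pos [ 0.4396 -0.3531  0.0375] rpy [ 1.7997e+02 -4.0000e-02  9.8500e+01] gap 0.0487 F [-1.7  0.2  3.6]
[  0.05   0.1  -13.25] [ 0.03 -0.04  0.1 ]
```

View pics/s3.png

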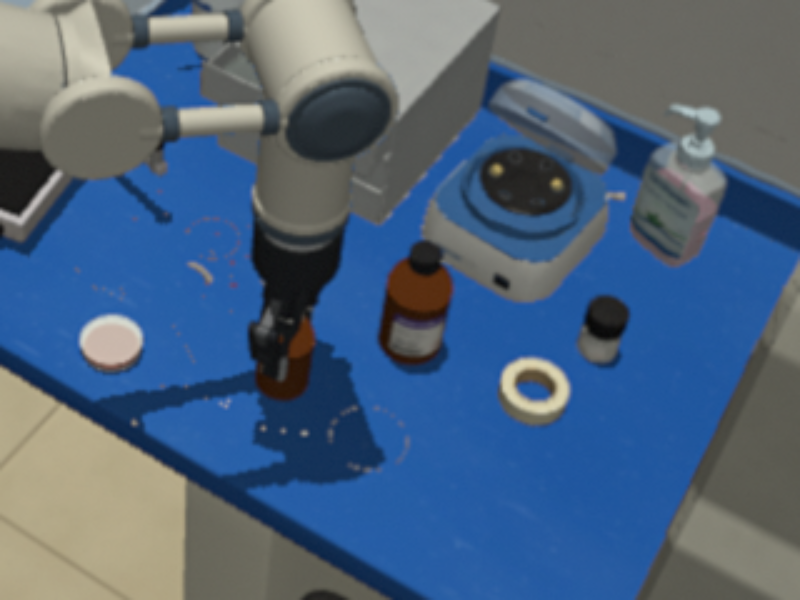

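```bash
python3 -m jog '[[0,0,-2,0,0,0,40],[0,0,-4.5,0,0,0,40],[0,0,-7.5,0,0,0,40],[0,0,-10.5,0,0,0,40],[0,0,-13,0,0,0,40],[0,0,-14,0,0,0,40],[0,0,-14,0,0,0,40]]'; python3 w.py .508 .0417 .18 98.4;python3 - <<'E'
from h import *
im=ctrl.capture("scene"); cv2.imwrite("pics/s4.png",cv2.resize(im[150:390,250:570,::-1],None,fx=2.5,fy=2.5))
E
```

```text
time: 7.67
eef_pos: [0.4406, -0.3539, 0.1801]
orientation: [179.8, 0.2, 98.5]
ft_force: [1.0, 0.3, -2.4]
finger_gap: 0.0484
t 7.67 pos [ 0.4406 -0.3539  0.1801] rpy [1.7978e+02 1.7000e-01 9.8510e+01] gap 0.0484 F [ 1.   0.3 -2.4]
[38.12 12.52 -0.05] [0.22 0.16 0.11]
```

View pics/s4.png

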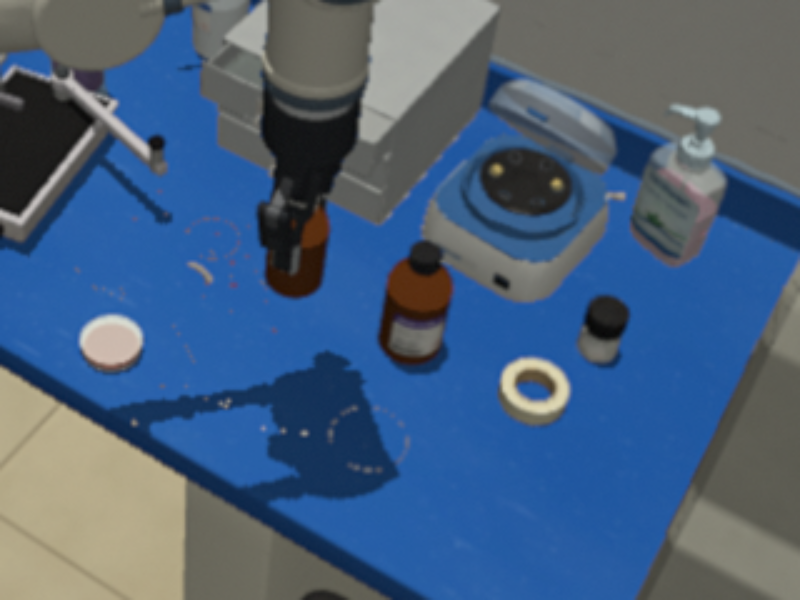

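```bash
python3 -m jog '[[2,0.6,0,0,0,0,40],[5,1.6,0,0,0,0,40],[9,3,0,0,0,0,40],[13,4.3,0,0,0,0,40],[17,5.6,0,0,0,0,40],[21,6.9,0,0,0,0,40],[25,8.2,0,0,0,0,40],[29,9.5,0,0,0,0,40],[32.5,10.7,0,0,0,0,40],[35.5,11.7,0,0,0,0,40],[37.5,12.3,0,0.2,0.2,0.1,40],[38.1,12.5,0,0.2,0.2,0.1,40]]'; python3 -m jog '[[0,0,0,0,0,0,40],[0,0,0,0,0,0,40]]'; python3 w.py .508 .0415 .11 98.4;python3 - <<'E'
from h import *
for n in("scene","top"):
    im=ctrl.capture(n); y,x=(100,150) if n=="scene" else (140,100)
    cv2.imwrite(f"pics/{n}5.png",cv2.resize(im[y:y+180,x:x+240,::-1],None,fx=3,fy=3,interpolation=cv2.INTER_CUBIC))
E
```

```text
time: 8.72
eef_pos: [0.5062, 0.0454, 0.174]
orientation: [-179.6, -0.3, 98.6]
ft_force: [-1.3, -0.9, -2.7]
finger_gap: 0.0485
time: 8.88
eef_pos: [0.5052, 0.0454, 0.1711]
orientation: [-179.3, -0.3, 98.7]
ft_force: [-0.6, -0.4, -2.3]
finger_gap: 0.0486
t 8.88 pos [0.5052 0.0454 0.1711] rpy [-179.32   -0.35   98.69] gap 0.0486 F [-0.6 -0.4 -2.3]
[-0.46  0.3   6.1 ] [-0.68 -0.35  0.29]
```

View pics/scene5.png

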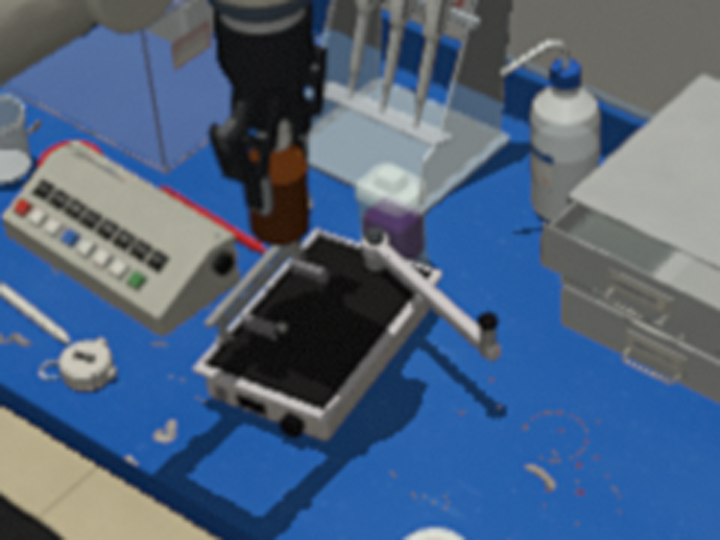

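View pics/top5.png

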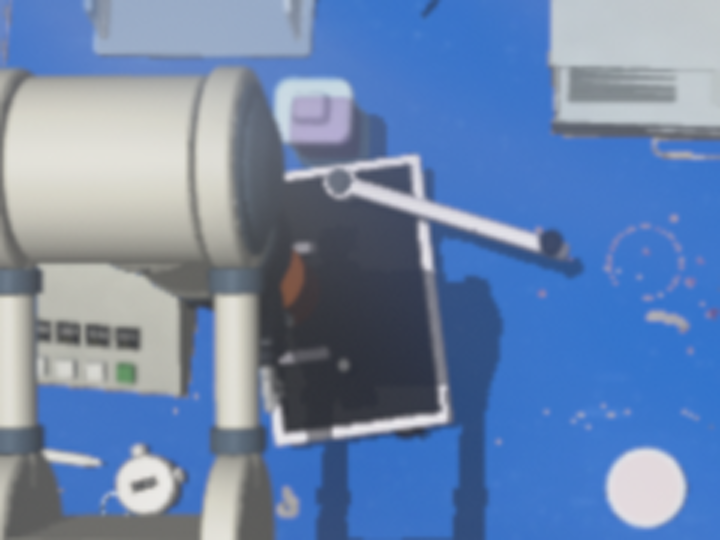

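```bash
python3 -m jog '[[-0.3,0.2,1,-0.4,-0.2,0.2,40],[-0.6,0.3,2.5,-0.7,-0.4,0.3,40],[-0.6,0.3,4.5,-0.7,-0.4,0.3,40],[-0.6,0.3,6.1,-0.7,-0.4,0.3,40],[-0.6,0.3,6.1,-0.7,-0.4,0.3,40],[-0.6,0.3,6.1,-0.7,-0.4,0.3,40],[-0.6,0.3,6.1,-0.7,-0.4,0.3,40],[-0.6,0.3,6.1,-0.7,-0.4,0.3,40]]'; python3 w.py .5083 .0395 .085 98.4;python3 - <<'E'
from h import *
for n in("scene",):
    im=ctrl.capture(n); y,x=(100,150) if n=="scene" else (140,100)
    cv2.imwrite(f"pics/{n}6.png",cv2.resize(im[y:y+180,x:x+240,::-1],None,fx=3,fy=3,interpolation=cv2.INTER_CUBIC))
E
```

```text
time: 9.65
eef_pos: [0.5097, 0.0386, 0.1132]
orientation: [179.7, 0.1, 98.2]
ft_force: [0.1, -0.6, -2.5]
finger_gap: 0.0486
t 9.65 pos [0.5097 0.0386 0.1132] rpy [1.797e+02 1.100e-01 9.824e+01] gap 0.0486 F [ 0.1 -0.6 -2.5]
[ 0.11 -0.14  2.82] [ 0.3   0.11 -0.16]
```

View pics/scene6.png

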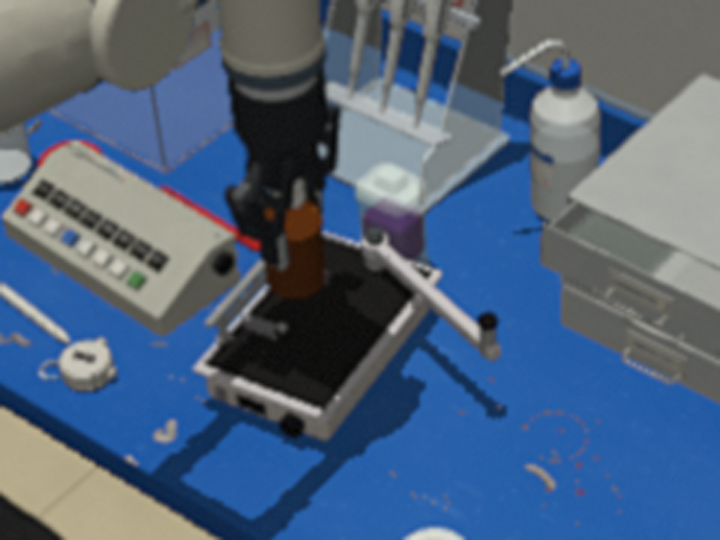

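```bash
python3 -m jog '[[0.1,-0.1,0.6,0.3,0.1,-0.1,40],[0.1,-0.1,1.2,0.3,0.1,-0.1,40],[0.1,-0.1,1.8,0.3,0.1,-0.1,40],[0.1,-0.1,2.3,0.3,0.1,-0.1,40],[0.1,-0.1,2.6,0.3,0.1,-0.1,40],[0.1,-0.1,2.7,0.3,0.1,-0.1,40],[0.1,-0.1,2.7,0.3,0.1,-0.1,40]]'; python3 w.py .5083 .0395 .083 98.4;python3 - <<'E'
from h import *
for n in("scene",):
    im=ctrl.capture(n); y,x=(120,190) 
    cv2.imwrite(f"pics/{n}7.png",cv2.resize(im[y:y+120,x:x+160,::-1],None,fx=5,fy=5,interpolation=cv2.INTER_CUBIC))
E
```

```text
time: 10.28
eef_pos: [0.5084, 0.0396, 0.0855]
orientation: [-179.9, 0.0, 98.4]
ft_force: [-0.1, 0.3, -2.5]
finger_gap: 0.0486
t 10.28 pos [0.5084 0.0396 0.0855] rpy [-179.94    0.     98.36] gap 0.0486 F [-0.1  0.3 -2.5]
[-0.01 -0.01  0.25] [-0.06  0.   -0.04]
```

View pics/scene7.png

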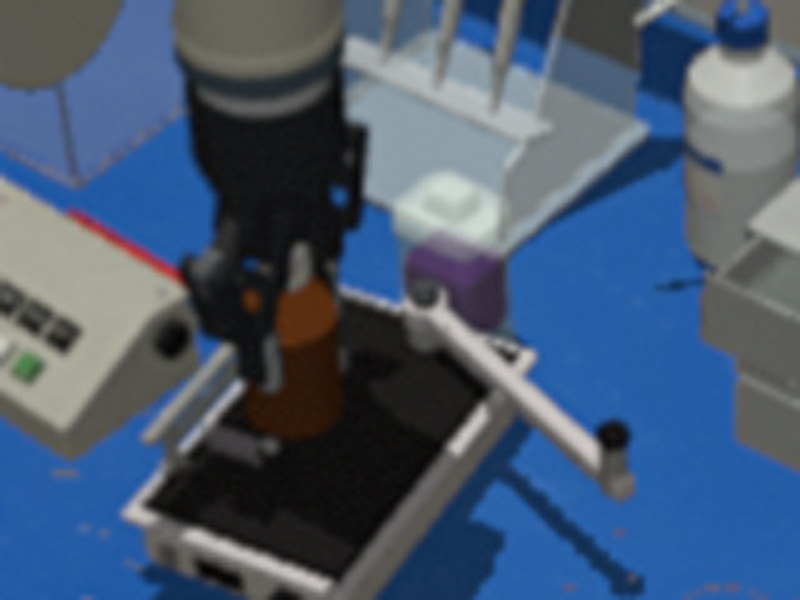

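```bash
python3 -m jog '[[0,0,0.1,0,0,0,40],[0,0,0.2,0,0,0,40],[0,0,0.3,0,0,0,40],[0,0,0.3,0,0,0,40],[0,0,0.3,0,0,0,40]]'; python3 w.py .5083 .0395 .083 98.4
```

```text
time: 10.75
eef_pos: [0.5086, 0.0396, 0.083]
orientation: [-180.0, 0.0, 98.4]
ft_force: [0.1, -0.6, -1.5]
finger_gap: 0.0488
t 10.75 pos [0.5086 0.0396 0.083 ] rpy [-1.7999e+02  1.0000e-02  9.8350e+01] gap 0.0488 F [ 0.1 -0.6 -1.5]
[-0.   -0.03 -0.  ] [-0.01  0.01 -0.05]
```

```bash
python3 -m jog '[[0,0,0.05,0,0,0,40],[0,0,0.1,0,0,0,40],[0,0,0.1,0,0,0,40],[0,0,0.1,0,0,0,40]]'; python3 w.py .5083 .0395 .083 98.4
```

```text
time: 11.08
eef_pos: [0.5088, 0.0396, 0.0825]
orientation: [180.0, 0.0, 98.4]
ft_force: [-1.8, 0.7, 1.8]
finger_gap: 0.0485
t 11.08 pos [0.5088 0.0396 0.0825] rpy [1.7998e+02 2.0000e-02 9.8350e+01] gap 0.0485 F [-1.8  0.7  1.8]
[-0.   -0.05 -0.05] [ 0.02  0.02 -0.05]
```

Touching down (force from -2.5 to +1.8 N). Release and rise.

```bash
python3 -m jog '[[0,0,0,0,0,0,55],[0,0,0,0,0,0,65],[0,0,0,0,0,0,75],[0,0,0,0,0,0,85],[0,0,0,0,0,0,85],[0,0,0,0,0,0,85],[0,0,-2,0,0,0,85],[0,0,-5,0,0,0,85],[0,0,-8,0,0,0,85],[0,0,-12,0,0,0,85],[0,0,-14,0,0,0,85],[0,0,-14,0,0,0,85]]'; python3 w.py .5083 .0395 .083 98.4;python3 - <<'E'
from h import *
for n in("scene",):
    im=ctrl.capture(n); y,x=(120,190) 
    cv2.imwrite(f"pics/{n}8.png",cv2.resize(im[y:y+120,x:x+160,::-1],None,fx=5,fy=5,interpolation=cv2.INTER_CUBIC))
E
```

```text
time: 12.08
eef_pos: [0.5106, 0.0397, 0.2293]
orientation: [179.4, 0.1, 98.4]
ft_force: [0.3, -0.4, 0.1]
finger_gap: 0.0726
t 12.08 pos [0.5106 0.0397 0.2293] rpy [1.7939e+02 9.0000e-02 9.8350e+01] gap 0.0726 F [ 0.3 -0.4  0.1]
[ 0.04 -0.38 14.62] [ 0.61  0.09 -0.05]
```

View pics/scene8.png

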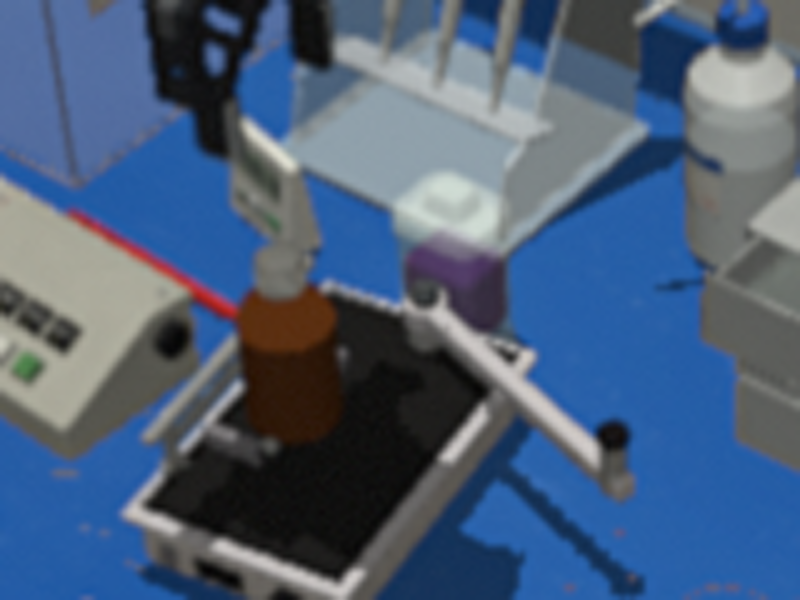

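```bash
python3 - <<'E'
from h import *
np.set_printoptions(precision=4,suppress=True)
for rc in((185,285),(187,318),(191,330)):
  for z in(0,.07,.14): print(rc,z,atz("top",rc,z)[:2])
print("scene box left-front-top", atz("scene",(140+95/2.9,170+470/2.9),.1), atz("scene",(140+60/2.9,170+495/2.9),.14),atz("scene",(140+180/2.9,170+485/2.9),0))
P=np.array([.5924,.0178])
for th in(253.8,240,228,216,204,192,188.4):
    t=np.radians(th);u=np.array([np.cos(t),np.sin(t)]);n=np.array([-np.sin(t),np.cos(t)])
    print(th,P+.16*u+.020*n,P+.16*u+.034*n)
E
python3 w.py .581 -.145 .2 163.8
```

```text
(185, 285) 0 [ 0.647  -0.1305]
(185, 285) 0.07 [ 0.631  -0.1334]
(185, 285) 0.14 [ 0.615  -0.1362]
(187, 318) 0 [ 0.6438 -0.2065]
(187, 318) 0.07 [ 0.628  -0.2051]
(187, 318) 0.14 [ 0.6121 -0.2036]
(191, 330) 0 [ 0.635  -0.2343]
(191, 330) 0.07 [ 0.6196 -0.2313]
(191, 330) 0.14 [ 0.6043 -0.2283]
scene box left-front-top [ 0.6775 -0.1032  0.1   ] [ 0.6895 -0.1201  0.14  ] [ 0.6843 -0.1183  0.    ]
253.8 [ 0.567  -0.1414] [ 0.5804 -0.1453]
240 [ 0.5297 -0.1308] [ 0.5418 -0.1378]
228 [ 0.5002 -0.1145] [ 0.5106 -0.1239]
216 [ 0.4747 -0.0924] [ 0.4829 -0.1038]
204 [ 0.4544 -0.0655] [ 0.4601 -0.0783]
192 [ 0.4401 -0.035 ] [ 0.443  -0.0487]
188.4 [ 0.437  -0.0254] [ 0.4391 -0.0392]
t 12.13 pos [0.51   0.0396 0.2261] rpy [1.7962e+02 6.0000e-02 9.8350e+01] gap 0.0726 F [ 0.2 -0.6 -0.9]
[-19.3    4.33   2.66] [  0.3    0.27 -65.45]
```

```bash
python3 - <<'E'
from h import *
np.set_printoptions(precision=4,suppress=True)
def tri(a,b):
    o1,d1=ray("scene",a);o2,d2=ray("top",b)
    s=np.linalg.lstsq(np.c_[d1,-d2],o2-o1,rcond=None)[0]; return o1+d1*s[0],o2+d2*s[1]
s=lambda x,y:(140+y/2.9,170+x/2.9)
print("drawer front TL",tri(s(470,95),(177,284)))
print("handle",tri(s(600,193),(190,330)))
print("box top front-left",tri(s(497,72),(156,285)))
E
python3 - <<'E'
import cv2
im=cv2.imread("pics/top0.png"); cv2.imwrite("pics/tb.png",cv2.resize(im[50:250,200:400],None,fx=3,fy=3))
im=cv2.imread("pics/scene0.png"); cv2.imwrite("pics/sb.png",cv2.resize(im[120:270,280:480],None,fx=4,fy=4))
E
```

```text
drawer front TL (array([ 0.6299, -0.1344,  0.1482]), array([ 0.6297, -0.1341,  0.1481]))
handle (array([ 0.6397, -0.2613,  0.0977]), array([ 0.6171, -0.2303,  0.0914]))
box top front-left (array([ 0.6733, -0.1329,  0.1435]), array([ 0.6749, -0.1349,  0.1439]))
```

View pics/tb.png

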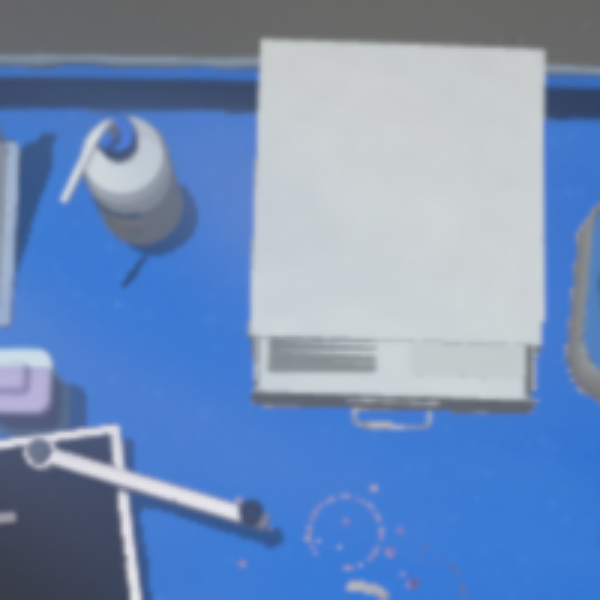

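View pics/sb.png

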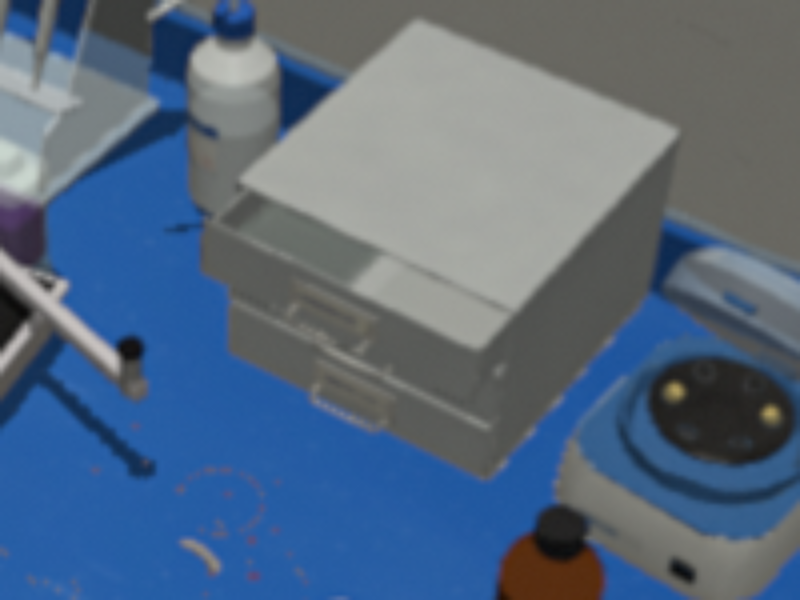

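```bash
python3 -m jog '[[-4,0.8,1,0,0,-7,0],[-8,1.7,2,0,0,-14,0],[-12,2.6,2.6,0,0,-21,0],[-16,3.5,2.6,0,0,-28,0],[-19.3,4.3,2.6,0,0,-35,0],[-19.3,4.3,2.6,0,0,-42,0],[-19.3,4.3,2.6,0,0,-49,0],[-19.3,4.3,2.6,0,0,-56,0],[-19.3,4.3,2.6,0.3,0.3,-63,0],[-19.3,4.3,2.6,0.3,0.3,-65.5,0],[-19.3,4.3,2.6,0.3,0.3,-65.5,0],[-19.3,4.3,2.6,0.3,0.3,-65.5,0]]'; python3 w.py .580 -.145 .087 163.8;python3 - <<'E'
from h import *
for n in("scene",):
    im=ctrl.capture(n); y,x=(100,190) 
    cv2.imwrite(f"pics/{n}9.png",cv2.resize(im[y:y+150,x:x+200,::-1],None,fx=4,fy=4,interpolation=cv2.INTER_CUBIC))
E
```

```text
time: 13.13
eef_pos: [0.5803, -0.1449, 0.199]
orientation: [180.0, -0.2, 163.7]
ft_force: [0.4, 0.2, -0.5]
finger_gap: -0.0005
t 13.13 pos [ 0.5803 -0.1449  0.199 ] rpy [ 1.7998e+02 -1.5000e-01  1.6375e+02] gap -0.0005 F [ 0.4  0.2 -0.5]
[-0.   -0.02 11.2 ] [ 0.02 -0.15 -0.05]
```

View pics/scene9.png

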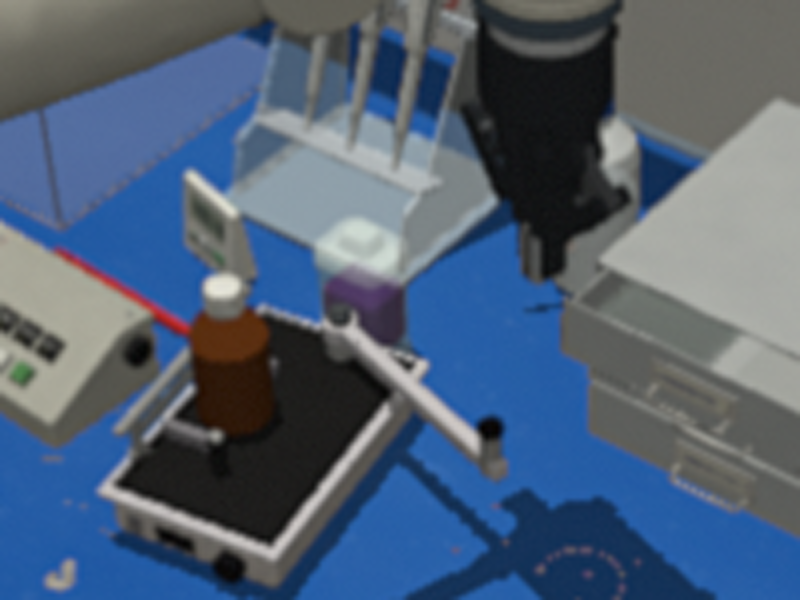

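```bash
python3 -m jog '[[0.1,0,2.5,0,0,0,0],[0.1,0,5,0,0,0,0],[0.1,0,7.5,0,0,0,0],[0.1,0,9.5,0,0,0,0],[0.1,0,10.8,0,0,0,0],[0.1,0,11.2,0,0,0,0],[0.1,0,11.2,0,0,0,0],[0.1,0,11.2,0,0,0,0]]'; python3 w.py .567 -.1414 .087 163.8 .5297 -.1308 .087 150 .5002 -.1145 .087 138;python3 - <<'E'
from h import *
for n in("scene",):
    im=ctrl.capture(n); y,x=(130,240) 
    cv2.imwrite(f"pics/{n}10.png",cv2.resize(im[y:y+120,x:x+160,::-1],None,fx=5,fy=5,interpolation=cv2.INTER_CUBIC))
E
```

```text
time: 13.85
eef_pos: [0.5797, -0.1447, 0.0885]
orientation: [180.0, -0.0, 163.7]
ft_force: [-0.0, -1.1, 0.6]
finger_gap: -0.0
t 13.85 pos [ 0.5797 -0.1447  0.0885] rpy [ 1.7998e+02 -4.0000e-02  1.6373e+02] gap -0.0 F [-0.  -1.1  0.6]
[ 1.31 -0.04  0.15] [ 0.02 -0.04 -0.07]
[ 5.19 -0.07  0.16] [ 1.000e-02 -4.000e-02  1.373e+01]
[8.48 0.67 0.16] [ 1.000e-02 -4.000e-02  2.573e+01]
```

View pics/scene10.png

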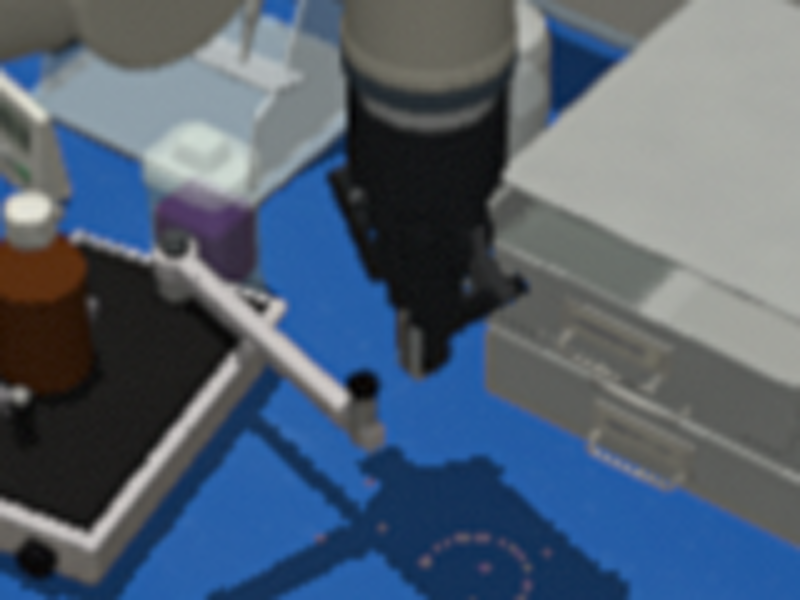

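```bash
python3 -m jog '[[0.6,0,0.2,0,0,0,0],[1.3,0,0.3,0,0,0,0],[2.2,-0.1,0.4,0,0,4,0],[3.2,-0.1,0.4,0,0,7,0],[4.2,-0.1,0.5,0,0,10,0],[5.2,-0.1,0.5,0,0,14,0],[6,0.1,0.5,0,0,17,0],[6.8,0.3,0.5,0,0,20,0],[7.7,0.5,0.5,0,0,23,0],[8.5,0.7,0.5,0,0,26,0],[8.5,0.7,0.5,0,0,26,0]]'; python3 w.py .4747 -.0924 .084 126 .4544 -.0655 .084 114 .4401 -.035 .084 102 .437 -.0254 .084 98.4;python3 - <<'E'
from h import *
for n in("scene",):
    im=ctrl.capture(n); y,x=(130,200) 
    cv2.imwrite(f"pics/{n}11.png",cv2.resize(im[y:y+120,x:x+160,::-1],None,fx=5,fy=5,interpolation=cv2.INTER_CUBIC))
E
```

```text
time: 14.82
eef_pos: [0.4995, -0.1137, 0.085]
orientation: [179.9, 0.1, 137.6]
ft_force: [0.7, 0.4, -0.7]
finger_gap: -0.0001
t 14.82 pos [ 0.4995 -0.1137  0.085 ] rpy [1.7994e+02 8.0000e-02 1.3765e+02] gap -0.0001 F [ 0.7  0.4 -0.7]
[ 3.27 -0.1   0.1 ] [ 0.07  0.07 11.65]
[6.58 0.52 0.1 ] [ 0.08  0.06 23.65]
[9.69 1.81 0.09] [ 0.09  0.06 35.65]
[10.57  2.31  0.09] [ 0.09  0.05 39.25]
```

View pics/scene11.png

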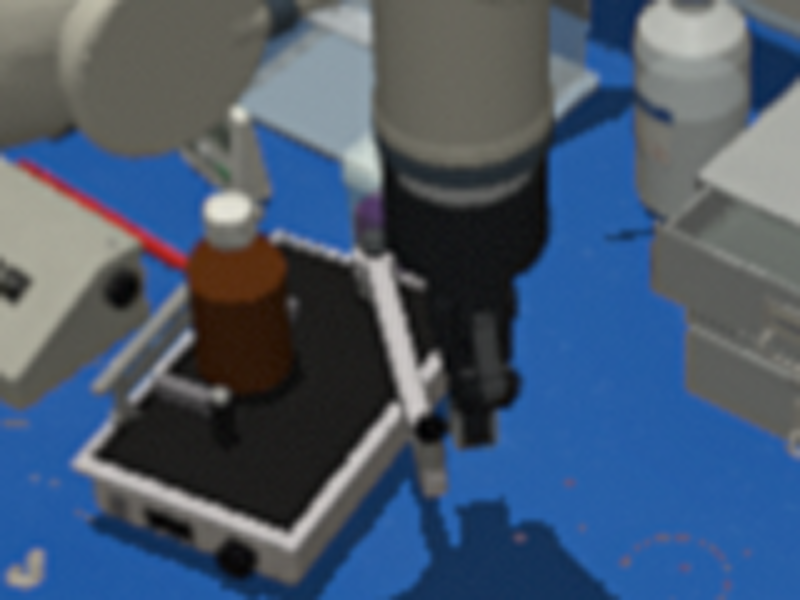

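```bash
python3 -m jog '[[1,0,0,0,0,4,0],[2.1,0,0,0,0,8,0],[3.2,-0.1,0.1,0,0,11.7,0],[4.3,0.1,0.1,0,0,15.7,0],[5.4,0.3,0.1,0,0,19.7,0],[6.5,0.5,0.1,0,0,23.7,0],[7.3,0.8,0.1,0,0,26.7,0],[8.1,1.1,0.1,0,0,29.7,0],[8.8,1.4,0.1,0,0,32.5,0],[8.8,1.4,0.1,0,0,32.5,0],[8.8,1.4,0.1,0,0,32.5,0]]'; python3 w.py .4401 -.035 .084 102 .437 -.0254 .084 98.4;python3 - <<'E'
from h import *
for n in("scene",):
    im=ctrl.capture(n); y,x=(130,180) 
    cv2.imwrite(f"pics/{n}12.png",cv2.resize(im[y:y+120,x:x+160,::-1],None,fx=5,fy=5,interpolation=cv2.INTER_CUBIC))
E
```

```text
time: 15.78
eef_pos: [0.4446, -0.0446, 0.0843]
orientation: [179.8, 0.1, 105.5]
ft_force: [-0.1, -1.0, -0.7]
finger_gap: 0.0001
t 15.78 pos [ 0.4446 -0.0446  0.0843] rpy [1.7984e+02 8.0000e-02 1.0549e+02] gap 0.0001 F [-0.1 -1.  -0.7]
[ 1.05 -0.18  0.02] [0.16 0.08 3.49]
[ 2.06 -0.22  0.02] [0.17 0.07 7.09]
```

View pics/scene12.png

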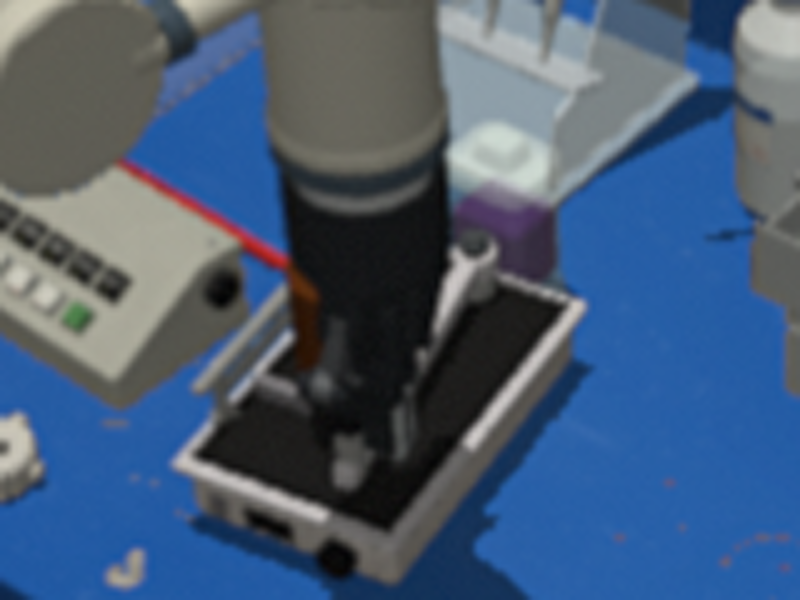

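```bash
python3 -m jog '[[0.5,-0.1,0,0,0,2,0],[1,-0.2,0,0.2,0.1,3.5,0],[1.4,-0.2,0,0.2,0.1,5,0],[1.7,-0.2,0,0.2,0.1,6,0],[1.9,-0.2,0,0.2,0.1,7,0],[1.9,-0.2,0,0.2,0.1,7,0]]'; python3 w.py  .437 -.0254 .084 98.4
```

```text
time: 16.33
eef_pos: [0.4377, -0.0271, 0.0841]
orientation: [-180.0, -0.0, 98.5]
ft_force: [-0.5, 0.3, -1.0]
finger_gap: 0.0001
t 16.33 pos [ 0.4377 -0.0271  0.0841] rpy [-1.7996e+02 -3.0000e-02  9.8450e+01] gap 0.0001 F [-0.5  0.3 -1. ]
[ 0.18 -0.05  0.01] [-0.04 -0.03  0.05]
```

```bash
python3 -m jog '[[0.1,0,0,0,0,0,0],[0.2,0,0,0,0,0,0],[0.2,0,0,0,0,0,0]]'; python3 w.py  .437 -.0254 .084 98.4
```

```text
time: 16.58
eef_pos: [0.4375, -0.0251, 0.0841]
orientation: [-180.0, -0.0, 98.5]
ft_force: [-0.7, 0.5, -0.1]
finger_gap: -0.0001
t 16.58 pos [ 0.4375 -0.0251  0.0841] rpy [-1.7995e+02 -3.0000e-02  9.8470e+01] gap -0.0001 F [-0.7  0.5 -0.1]
[-0.02 -0.05  0.01] [-0.05 -0.03  0.07]
```

```bash
python3 -m jog '[[0.1,0,0,0,0,0,0],[0.2,0,0,0,0,0,0],[0.3,0,0,0,0,0,0],[0.3,0,0,0,0,0,0]]'
```

```text
time: 16.92
eef_pos: [0.4371, -0.0228, 0.0842]
orientation: [-180.0, 0.1, 98.5]
ft_force: [0.2, -4.7, -0.2]
finger_gap: 0.0001
```

```bash
python3 -m jog '[[0.1,0,0,0,0,0,0],[0.2,0,0,0,0,0,0],[0.2,0,0,0,0,0,0]]'; python3 - <<'E'
from h import *
for n in("scene",):
    im=ctrl.capture(n); y,x=(130,180) 
    cv2.imwrite(f"pics/{n}13.png",cv2.resize(im[y:y+120,x:x+160,::-1],None,fx=5,fy=5,interpolation=cv2.INTER_CUBIC))
E
```

```text
time: 17.17
eef_pos: [0.437, -0.0226, 0.0842]
orientation: [-180.0, 0.3, 98.4]
ft_force: [0.5, -9.7, -0.8]
finger_gap: 0.0001
```

View pics/scene13.png

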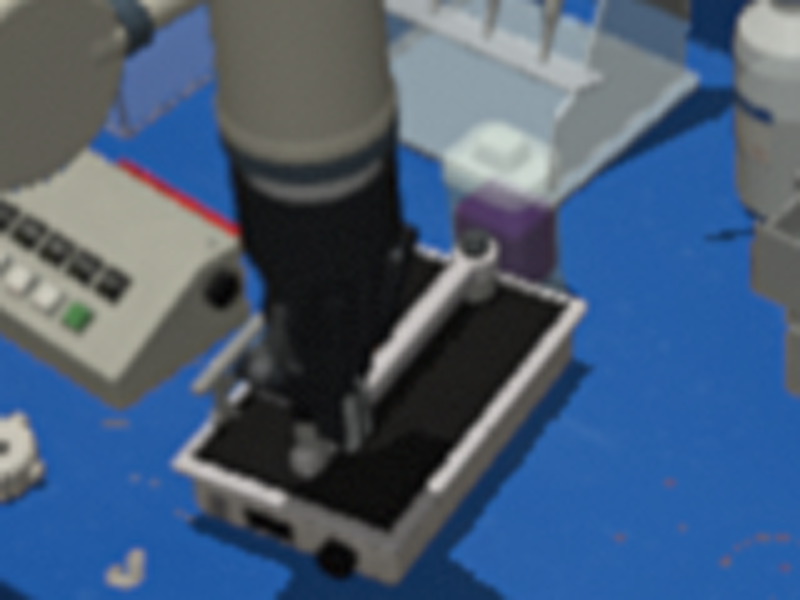

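```bash
python3 -m jog '[[0.1,0,0,0,0,0,0],[0.2,0,0,0,0,0,0],[0.3,0,0,0,0,0,0],[0.3,0,0,0,0,0,0]]'
```

```text
time: 17.55
eef_pos: [0.437, -0.0225, 0.0843]
orientation: [-180.0, 0.7, 98.3]
ft_force: [1.8, -14.2, -1.1]
finger_gap: -0.0001
```

```bash
python3 -m jog '[[-1,0,0,0,0,0,0],[-2.5,0,0,0,0,0,0],[-4,0,0,0,0,0,0],[-4,0,-3,0,0,0,0],[-4,0,-7,0,0,0,0],[-6,0,-11,0,0,0,0],[-10,0,-14,0,0,0,0],[-14,0,-15,0,0,0,0],[-18,0,-15,0,0,0,0],[-22,0,-15,0,0,0,0],[-25,0,-15,0,0,0,0],[-25,0,-15,0,0,0,0]]'; python3 - <<'E'
from h import *
np.set_printoptions(precision=4,suppress=True)
for n,(y,x) in(("scene",(120,180)),("top",(160,130))):
    im=ctrl.capture(n)
    cv2.imwrite(f"pics/{n}14.png",cv2.resize(im[y:y+120,x:x+160,::-1],None,fx=5,fy=5,interpolation=cv2.INTER_CUBIC))
    for t,z in(("bar_post",.081),("bar_pivot",.066),("bottle_center",.0975)):
        for d in ctrl.mark_of(n,t)[:2]: print(n,t,round(d["conf"],2),np.round(d["centre"],1),atz(n,d["centre"],z)[:2])
E
```

```text
time: 18.55
eef_pos: [0.4726, -0.2735, 0.2355]
orientation: [-179.9, 0.7, 98.0]
ft_force: [-0.7, 0.4, -0.8]
finger_gap: 0.0006
scene bar_post 0.57 [214.6 239.9] [0.436  0.0019]
scene bar_pivot 0.73 [176.8 276.7] [0.6118 0.0277]
scene bar_pivot 0.36 [188.2 246.9] [0.5315 0.0622]
scene bottle_center 0.8 [188.8 246.6] [0.5038 0.0364]
top bar_post 0.92 [273.8 221.5] [ 0.4351 -0.0044]
top bar_post 0.55 [240.6 201.2] [0.5048 0.0414]
top bar_pivot 0.71 [202.6 212.2] [0.5901 0.0239]
top bottle_center 0.71 [236.7 202.4] [0.511  0.0361]
```

View pics/scene14.png

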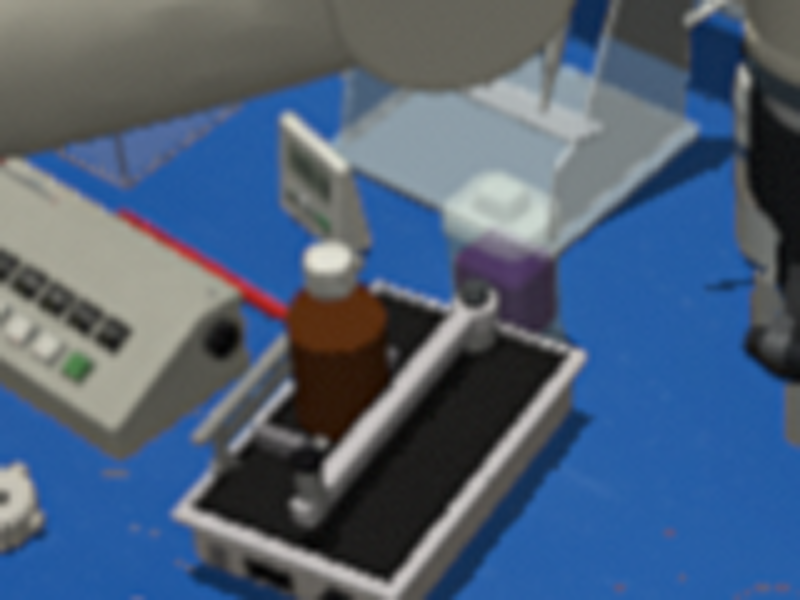

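View pics/top14.png

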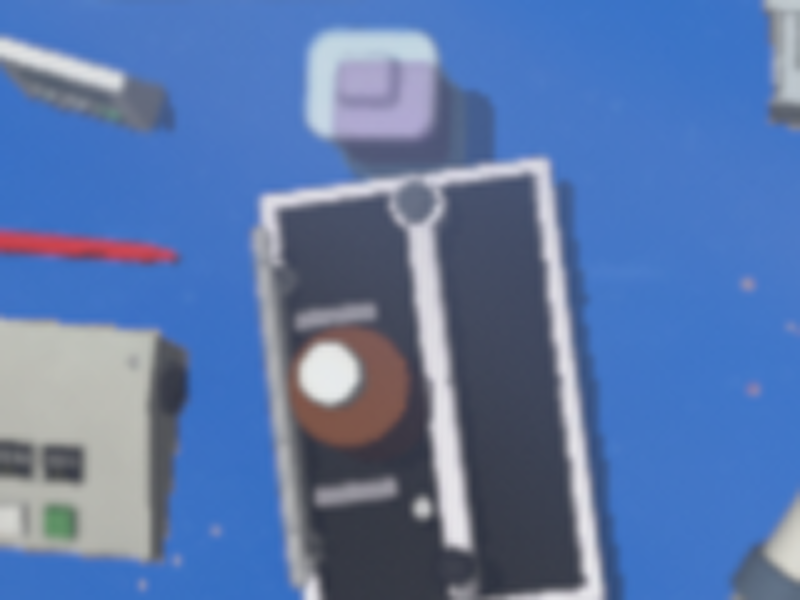

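```bash
python3 - <<'E'
from h import *
im=ctrl.capture("scene"); cv2.imwrite("pics/fin.png",im[:,:,::-1])
for t in("tall_bottle","dish","counter","tape","jar"):
    for n in("scene","top"):
        for d in ctrl.mark_of(n,t)[:1]: print(t,n,np.round(atz(n,d["centre"],0)[:2],3))
E
python3 -m jog '[[0,0,0,0,0,0,0],[0,0,0,0,0,0,0]]'
```

```text
tall_bottle scene [ 0.558 -0.428]
dish scene [ 0.38  -0.199]
dish top [ 0.374 -0.207]
counter top [0.379 0.169]
tape scene [ 0.557 -0.554]
tape top [ 0.565 -0.557]
jar scene [0.635 0.039]
jar top [0.64  0.036]
time: 19.67
eef_pos: [0.4728, -0.2682, 0.2371]
orientation: [-180.0, 0.7, 98.3]
ft_force: [-0.1, 0.5, 0.3]
finger_gap: 0.0002
```

View pics/fin.png

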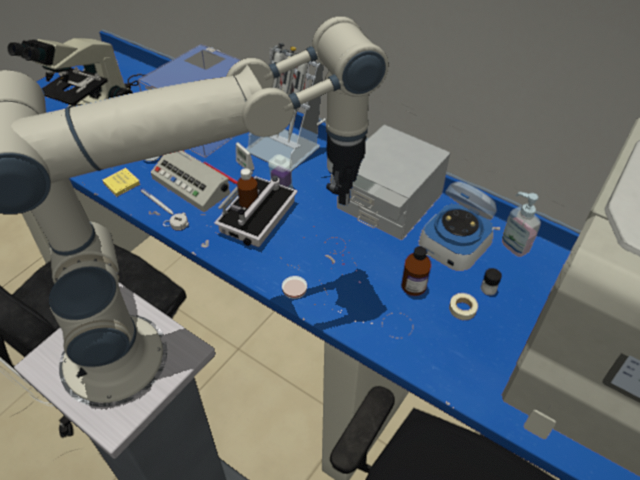

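The picture shows the bottle upright in the bay (col 247, row 188) with the bar in front of it. The bystanders look unmoved and the gripper is clear of everything.

```bash
python3 -c "
from plant import ctrl
print(ctrl.close_job())"
```

```text
the job is handed in; nothing more can be done
None
```

The small brown bottle is standing upright in the bay between the two lugs and next to the rail. The keeper bar is closed across it, and I handed the job in at about 19.7 s.

- **Grasp:** The first grip was too high on the bottle, so I opened the fingers, went about 7 mm lower and gripped again. I set the bottle down on contact, released it, and only then pushed the bar round by its post with the fingers shut.
- **Bar home:** At the end the force rose from 5 to 14 N while the bar moved only about 0.3 mm. In the top view the bar is parallel to the rail to within about half a degree. The post measured 1 to 2 mm from its expected home position in the top camera and about 8 mm off in the scene camera. The scene estimate was low-confidence (0.57), so I relied on the top view and the force. A gap of roughly 2 to 3 mm seemed to show in the top picture between the bar and the top of the stop post. I took it to be the rubber sleeve, but did not confirm that.
- **Bottle:** It is upright in both pictures.
- **Other things on the bench:** The ones found again were within about 1 cm of their first positions, which is about as good as the networks measure. The tall bottle and the counter were each found again in only one camera.

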